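# Raise the sprung stand and put the chopping board on it

## Task

Push the folded sprung board stand up past its over-centre point so that it snaps over to its back stop, and press it firmly home there with about 10 N for half a second, never pushing on the stand with 20 N or more. Then take the chopping board out of the slotted block and stand it, the same way up and squarely in the middle, on the foot plate behind the front lip, leaning back at rest against the raised stand. Leave the jug, the pot and the brush where they are.

Things in the scene. Friction and masses are not known exactly. Their poses are not given: they have to be found in the camera images.
- foot_plate: Fixed steel foot plate of the board stand, 150 mm (x) by 180 mm (y), its top 12 mm above the bench. Origin on the bench under the hinge; x points from the front lip to the back; the plate spans x = -60 to +90 mm. A stop post (30 mm wide, top 78 mm above the bench) with a rubber tip stands behind the hinge, at x = +13 to +84 mm.
- board_seat (a point): Point on the foot plate's top, 12 mm above the bench and 22 mm in front (-x) of the hinge, where the middle of the board's lower edge belongs; axes of the foot plate. The front lip (6 mm thick, top 22 mm above the bench) begins 28 mm in front of this point.
- stand_hinge (a point): Middle of the stand's hinge axis, 22 mm above the bench, over the foot plate's origin; the hinge axis is the foot plate's y axis. Its axes are the foot plate's. Behind the hinge, at y = +80 mm, lies the spring strut (13 mm thick, up to 50 mm above the bench).
- stand_bar (a point): Middle of the stand's top crossbar (round, 8 mm thick, 110 mm long along y), 85 mm from the hinge axis. The stand is a U-frame of such bar with a second crossbar 50 mm from the hinge; folded, it leans to the front (-x). Push the top bar from the front, along its arc about the hinge (back and at first up): a level push drags on the bar and takes more force.
- stand (a joint): Stand angle, rad: 0 folded (50 degrees above the bench, leaning to the front), 0.70 upright, more leans back. A spring resists (0.55 N m at 0, nothing at the over-centre point near 0.66), then throws it on to the rubber back stop, set anew each time at 0.85 to 1.18, not measured: find it by feel and press with 7 to 20 N (aim at 10) for 0.3 s.
- slot_block: Fixed wooden block, 75 mm (x) by 190 mm (y), 42 mm high, with a slot 15 mm wide along y, its floor 12 mm above the bench. Origin on the bench under its centre.
- board_center (a point): Centre of the loose white plastic chopping board, 12 mm thick (x), 160 mm wide (y), 150 mm high (z), 0.27 kg; it stands upright in the slot with its lower edge on the slot floor, and sticks out 120 mm above the block. z points to its upper edge. Pinch it across the thickness at the middle of the upper edge.
- board_foot (a point): Middle of the board's lower edge face, 75 mm below the centre; same axes.
- jug: White plastic jug with a handle, 84 mm diameter, 105 mm high, bystander. Origin under its centre.
- pot: Blue plastic pot, 72 mm diameter, 75 mm high, bystander. Origin under its centre.
- brush: Scrubbing brush with a handle, 160 mm long, lying flat, bystander. Origin under its middle.
There are look-alikes about, which are no part of the job. Several things look just like the foot_plate: the one meant starts farthest to the robot's left.

How it is judged:
On the way:
1. the stand has snapped over and is pressed home against its back stop with more than 7 N (value of joint stand above 0.83 rad and contact force between the fingers and stand above 7 N), for 0.2 s.
At the end, for the whole second after the job is handed in: Stand over at its back stop (joint above 0.83); board released and at rest on the foot plate between lip and hinge, lower edge down, within 30 mm of the middle and 0.2 rad of square, leaning less than 0.75 rad from upright and touching the stand (value of joint stand above 0.83 rad and x of board_foot in the frame of foot_plate between -0.05 and 0.005 m and y of board_foot in the frame of foot_plate between -0.03 and 0.03 m and z of board_foot in the frame of foot_plate below 0.02 m and angle between board_center's own z axis and vertical below 0.75 rad and angle between the y axis of board_center and the y axis of foot_plate, either way round below 0.2 rad and contact force between board and stand above 0.05 N and contact force between board and foot_plate above 0.5 N and linear speed of board below 0.02 m/s and not (contact force between the fingers and board above 0.05 N)).
It fails at once if the stand is pushed with 20 N or more (contact force between any of the fingers, the arm and stand above 20 N).
It fails at once if the jug, pot or brush is moved by more than 20 mm (distance of any of jug, pot, brush from where it was at the start of the episode above 0.02 m).
It also fails if it takes over 72 s, if anything falls off the work surface, if the arm or the gripper's body presses on something with over 40 N, if the wrist force passes 120 N, or if a joint passes its speed limit or range.

## Robot

A 7-joint arm with a two-finger parallel gripper is mounted at the origin on the work surface. World frame = base frame: x ahead of the robot, y to its left, z up, the work surface at z = 0. Lengths are in m, angles in rad, forces in N, time in s.
With the tool pointing down it reaches from about 0.425 to 0.925 m from the base axis. Payload 6.8 kg.
Tool frame: the origin (TCP) lies on the front face of the gripper's body, between the roots of the fingers; the fingertips stand 73 mm ahead of it and the grasp point (between the pads) lies 54 mm ahead of it (env.nose_length is the distance from the TCP to the fingertips, in m); z points along the fingers, y is the direction in which the jaws open and shut (so a half turn about z gives the same grasp; the last joint's range is limited). The gripper opens to 85 mm and grips with 20 to 120 N. Pads are 22 mm wide; open, the fingers measure 114 mm over their backs; the gripper's body (76 mm by 85 mm) begins 54 mm behind the grasp point. The pads swing forward as they close: fully open they stand 13 mm farther back than shut.
Start: joints at [-1.387, 0.477, 0.022, 1.555, -0.011, 1.109, -0.083], TCP at [0.194, 0.646, 0.304] pointing down, gripper open.
Joint ranges: [-2.96, 2.96], [-0.34, 2.1], [-1.41, 1.46], [0.24, 2.44], [-1.37, 4.51], [0.17, 1.92], [-2.96, 2.96]. Speed limits (rad/s): [2.39, 2.39, 3.14, 3.14, 3.14, 3.14, 3.14].

## Interface

Orientations are given as a unit quaternion [w, x, y, z].
In Python, from cell import env, kin, camera, calibration, job gives the robot as it stands. The module is installed in compiled form; this text tells all that it offers. Calls block until the motion is done:
- env.reach(position, orientation): joint-space move of the TCP to a pose.
- env.movel(position, velocity=0.15, rot=None, stop_force=None): straight line of the TCP; rot=None keeps the orientation; velocity is the mean speed in m/s. With stop_force (N) it stops when the force on the tool has changed by that much, and returns True; else False.
- env.goto_joints(angles): joint-space move.
- env.grip(opening, f_grip=None): finger opening in m; f_grip is the grip in N (None keeps the last); returns when the fingers have stopped.
- env.dwell(seconds).
- kin.inverse_kinematics(position, orientation): joint angles nearest the present ones, or None.
- env.get_state(): the state.
- camera(name): name is "scene" or "top"; returns (picture, depth): 384x512x3 uint8, blue, green, red; 384x512 float32, m along the optical axis (not along the pixel's ray), 0 where there is no reading.
- calibration(name): a dict with "fx", "fy", "cx", "cy" (pixels), "rvec" (rotation vector, rad) and "tvec" (3), from world to camera coordinates, as OpenCV has them. Camera axes: x right, y down, z forward; pixel columns grow to the right and rows downward; lengths in m; the calibration is good to about 2 mm. A picture is of the moment at which its call begins. calibration takes no time and is no camera call.
A pose or a line that the arm cannot do raises env.PlanningError and nothing moves.
- job.job_done(): hands the job in, once; it reports no verdict.
The state is a dict: "time": time; "qpos": joint angles; "joint_velocities": joint speeds; "joint_torque": joint torques, N m; "tcp_pos": TCP position; "orientation": TCP orientation; "force": force on the tool from outside, world axes, zero at the start; "torque": the same for the moment, N m; "opening": finger opening in m.
Only numpy, scipy, OpenCV 4.12 (cv2) and the standard library are available. Lean on these libraries where they do the work, as an engineer would, in place of code of your own. Each camera call takes 0.05 s, during which the arm holds its last target.

## Working session

There is one attempt and no reset: what is moved stays moved. The work goes in short steps, each a Python script; the robot and the scene stay as the last script left them, time stands still between calls to the robot, and variables do not carry over. Pictures are saved under pics/ and viewed, and the job is handed in when it is done.

```bash
mkdir -p pics; ls; python3 - <<'E'
from cell import env, kin, camera, calibration, job
import cv2, numpy as np
for n in ("scene","top"):
    p,d=camera(n); np.savez(f"{n}0.npz",p=p,d=d); cv2.imwrite(f"pics/{n}0.png",p)
    c=calibration(n); R=cv2.Rodrigues(np.array(c["rvec"],float))[0]; print(n,c["fx"],c["cx"],c["cy"],-R.T@np.array(c["tvec"]).ravel(), R[2])
s=env.get_state(); print(s, env.nose_length)
E
```

```text
pics
scene 414.4646785746553 251.52747039370874 188.36193937563988 [ 0.87213103 -0.60704703  1.00418793] [-0.3741197   0.44886868 -0.81151177]
top 458.9933394533816 258.3611769752381 187.81001198988452 [ 0.27370432 -0.09615699  1.35411868] [ 0.13738742  0.00805101 -0.99048467]
{'time': 0.1, 'qpos': array([-1.38708613,  0.47774466,  0.02236069,  1.55635268, -0.01148749,
        1.10927047, -0.08311378]), 'joint_velocities': array([-2.95700324e-04, -2.37876869e-03,  1.12870384e-03, -3.60038336e-03,
        5.69910759e-04, -1.19289232e-03,  4.69784575e-05]), 'joint_torque': array([ 3.60236125e-03, -5.97758389e+01,  1.61335196e+00, -2.81954384e+01,
        1.27917901e-02,  5.04034309e-03,  2.89143856e-06]), 'tcp_pos': array([0.19408579, 0.64606973, 0.30300488]), 'orientation': array([-5.00926228e-05,  1.45389999e-01,  9.89374080e-01, -8.21822047e-04]), 'force': array([0.3013835 , 0.04723645, 0.26131713]), 'torque': array([ 0.04865611, -0.00061296,  0.02229001]), 'opening': 0.08540284561969702} 0.0726
```

View pics/scene0.png

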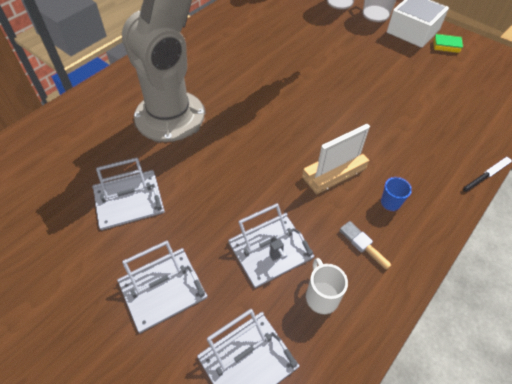

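View pics/top0.png

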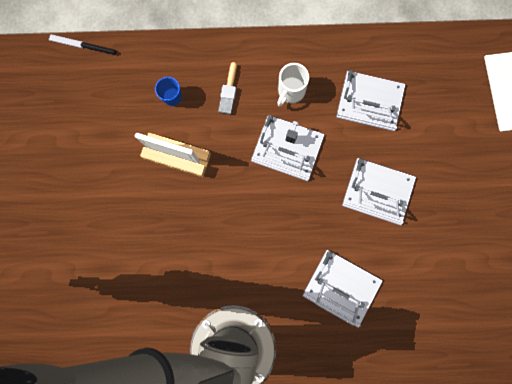

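```bash
cat > h.py <<'E'
import numpy as np, cv2
from cell import calibration
def cam(n):
    c=calibration(n); R=cv2.Rodrigues(np.array(c["rvec"],float))[0]; t=np.array(c["tvec"],float).ravel()
    K=np.array([[c["fx"],0,c["cx"]],[0,c["fy"],c["cy"]],[0,0,1]]); return K,R,t
def ray(n,uv,z):
    K,R,t=cam(n); o=-R.T@t; uv=np.atleast_2d(np.array(uv,float))
    d=(np.linalg.inv(K)@np.c_[uv,np.ones(len(uv))].T).T@R
    return o+d*((z-o[2])/d[:,2])[:,None]
def cloud(n,D):
    K,R,t=cam(n); v,u=np.mgrid[:D.shape[0],:D.shape[1]]
    P=np.stack([(u-K[0,2])/K[0,0]*D,(v-K[1,2])/K[1,1]*D,D],-1)
    return (P-t)@R
def proj(n,P):
    K,R,t=cam(n); q=(np.atleast_2d(P)@R.T+t)@K.T; return q[:,:2]/q[:,2:]
E
python3 - <<'E'
from h import *
for uv in [(288,147),(371,100),(379,191),(343,288),(168,90),(228,90),(293,84),(175,154)]: print(uv, ray("top",uv,0.012)[0].round(3))
a=np.load("top0.npz")["p"]; b=np.load("scene0.npz")["p"]
x=cv2.resize(a[100:200,230:350],None,fx=6,fy=6,interpolation=cv2.INTER_CUBIC); cv2.imwrite("pics/c_top.png",x)
x=cv2.resize(b[190:300,215:335],None,fx=5,fy=5,interpolation=cv2.INTER_CUBIC); cv2.imwrite("pics/c_scene.png",x)
x=cv2.resize(a[110:200,120:230],None,fx=6,fy=6,interpolation=cv2.INTER_CUBIC); cv2.imwrite("pics/c_board.png",x)
E
```

```text
(288, 147) [ 0.58  -0.177  0.012]
(371, 100) [ 0.719 -0.433  0.012]
(379, 191) [ 0.441 -0.44   0.012]
(343, 288) [ 0.164 -0.32   0.012]
(168, 90) [0.768 0.183 0.012]
(228, 90) [ 0.763 -0.     0.012]
(293, 84) [ 0.776 -0.199  0.012]
(175, 154) [0.569 0.161 0.012]
```

View pics/c_top.png

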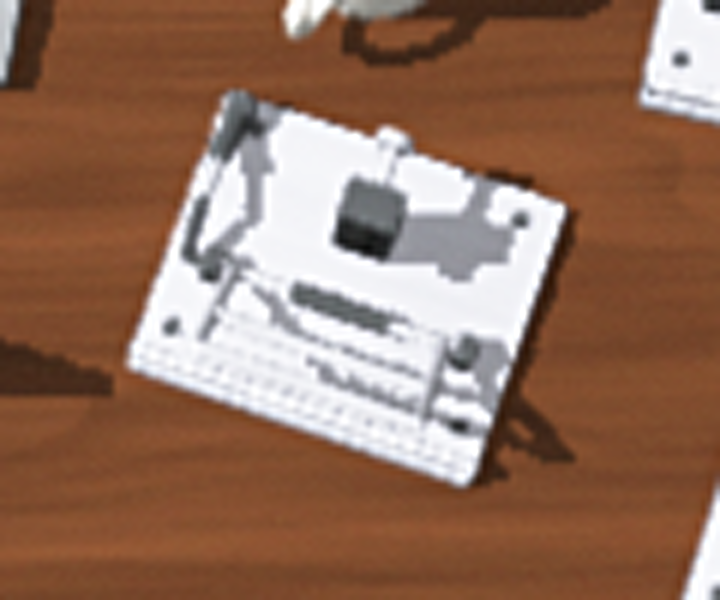

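View pics/c_scene.png

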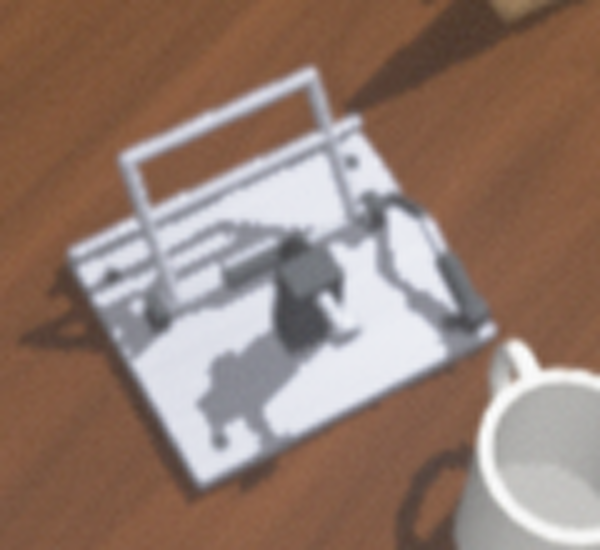

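View pics/c_board.png

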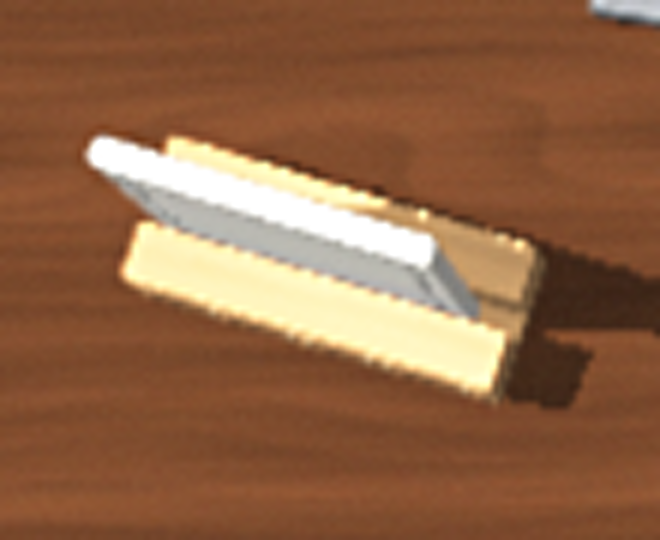

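Four plates look alike, at top pixels (288,147), (371,100), (379,191) and (343,288), with y = -0.18, -0.43, -0.44 and -0.32. The leftmost is (288,147). The crops confirm it has the stop post at (291,132), the lip at the lower edge and the strut on the left, so +x points away from the robot. The board's upper edge runs (137,134)–(192,151) in the top view. Next I measure these.

```bash
cat > meas.py <<'E'
from h import *
def rect(P):
    r=cv2.minAreaRect((P[:,:2]*1000).astype(np.float32)); return r, cv2.boxPoints(r)
def main(tag):
  for n in ("top","scene"):
    z=np.load(f"{n}{tag}.npz"); a,D=z["p"],z["d"]; C=cloud(n,D)
    hsv=cv2.cvtColor(a,cv2.COLOR_BGR2HSV); X,Y,Z=C[...,0],C[...,1],C[...,2]
    pl=(D>0)&(abs(X-.58)<.13)&(abs(Y+.177)<.14)&(hsv[...,1]<70)
    for nm,m in (("plate",pl&(abs(Z-.012)<.004)),("plateall",pl&(Z>.006)&(Z<.03)),("bar",pl&(Z>.078)),("post",pl&(Z>.07)&(X>.56)),
      ("boardtop",(D>0)&(abs(X-.57)<.15)&(abs(Y-.15)<.15)&(Z>.156)&(hsv[...,1]<70)),("board",(D>0)&(abs(X-.57)<.15)&(abs(Y-.15)<.15)&(Z>.05)&(hsv[...,1]<70)),
      ("block",(D>0)&(abs(X-.57)<.15)&(abs(Y-.15)<.15)&(abs(Z-.042)<.004)&(hsv[...,1]>70))):
        P=C[m]
        if len(P)<5: print(n,nm,len(P)); continue
        r,b=rect(P); print(n,nm,len(P),"c",np.round(r[0],1),"size",np.round(r[1],1),"ang",round(r[2],1),"zmed/max",np.median(P[:,2]).round(4),P[:,2].max().round(4))
if __name__=="__main__": import sys; main(sys.argv[1])
E
python3 meas.py 0
```

```text
top plate 1780 c [ 581.1 -175.5] size [179.7 150.8] ang 68.9 zmed/max 0.0117 0.016
top plateall 2378 c [ 580.5 -175.6] size [180.5 151.6] ang 69.1 zmed/max 0.0121 0.03
top bar 175 c [ 601.7 -178.8] size [117.2 192.6] ang 71.7 zmed/max 0.0883 0.0964
top post 141 c [ 648.8 -180.5] size [128.2  41.5] ang 10.6 zmed/max 0.0759 0.0833
top boardtop 274 c [566.8 163.7] size [158.3  13.7] ang 71.3 zmed/max 0.1614 0.1675
top board 617 c [567.  162.8] size [159.8  13.9] ang 70.9 zmed/max 0.1473 0.1675
top block 328 c [614.9 139.5] size [189.8 181.4] ang 70.8 zmed/max 0.0417 0.0459
scene plate 2507 c [ 583.8 -177.4] size [181.1 143. ] ang 68.7 zmed/max 0.0124 0.016
scene plateall 2894 c [ 581.8 -176.6] size [181.1 147.4] ang 68.6 zmed/max 0.0127 0.03
scene bar 225 c [ 601.  -180.4] size [117.3 193.7] ang 71.1 zmed/max 0.0883 0.0945
scene post 174 c [ 647.4 -183.8] size [129.6  40.3] ang 7.8 zmed/max 0.0767 0.085
scene boardtop 235 c [566.4 162.1] size [161.   14.4] ang 71.4 zmed/max 0.1619 0.1681
scene board 1216 c [566.7 162.4] size [161.7  15.1] ang 71.3 zmed/max 0.1179 0.1681
scene block 594 c [567.9 153.9] size [191.2  76.1] ang 68.2 zmed/max 0.0421 0.0458
```

```bash
cat > plan.py <<'E'
from h import *
from scipy.spatial.transform import Rotation as Ro
yaw=np.radians(-21.0); ex=np.array([np.cos(yaw),np.sin(yaw),0]); ey=np.array([-np.sin(yaw),np.cos(yaw),0]); ez=np.array([0,0,1.])
O=np.array([.5812,-.176,0])-.015*ex   # foot plate origin
def quat(R): q=Ro.from_matrix(R).as_quat(); return np.array([q[3],*q[:3]])
SG=1
def pushpose(phi,s,lo=50,hi=97,sg=None,tiltmax=40):
    sg=SG if sg is None else sg
    f=np.radians(phi); ft=np.radians(np.clip(phi,max(lo,90-tiltmax),hi))
    rad=lambda a:-np.cos(a)*ex+np.sin(a)*ez
    tan=np.sin(ft)*ex+np.cos(ft)*ez
    bar=O+.022*ez+.085*rad(f)
    p=bar+.0526*rad(ft)-s*tan
    z=-rad(ft); x=sg*tan; y=np.cross(z,x)
    return p,quat(np.c_[x,y,z]),tan
E
python3 - <<'E'
from plan import *
from cell import env,kin
for sg in (1,-1):
  for phi,s in ((50,.05),(50,.015),(60,.015),(70,.015),(80,.015),(90,.015),(100,.015),(118,.015)):
    for tm in (40,25):
      p,q,t=pushpose(phi,s,sg=sg,tiltmax=tm); r=kin.inverse_kinematics(p,q); print(sg,phi,tm,p.round(3),None if r is None else np.round(r,2))
E
```

```text
1 50 40 [ 0.449 -0.125  0.095] None
1 50 25 [ 0.453 -0.127  0.114] [ 0.23  0.39 -0.18  2.41  1.94  0.2   2.52]
1 50 40 [ 0.474 -0.135  0.118] None
1 50 25 [ 0.483 -0.138  0.128] [ 0.26  0.38 -0.18  2.34  1.56  0.18  2.93]
1 60 40 [ 0.491 -0.141  0.134] [ 0.12  0.38 -0.04  2.37  2.22  0.19  2.25]
1 60 25 [ 0.494 -0.143  0.137] None
1 70 40 [ 0.51  -0.149  0.146] [-0.39  0.45  0.63  2.26 -0.86  0.25 -0.97]
1 70 25 [ 0.51  -0.149  0.146] [-0.39  0.45  0.63  2.26 -0.86  0.25 -0.97]
1 80 40 [ 0.531 -0.157  0.155] [-0.49  0.57  0.85  2.11 -0.78  0.58 -1.05]
1 80 25 [ 0.531 -0.157  0.155] [-0.49  0.57  0.85  2.11 -0.78  0.58 -1.05]
1 90 40 [ 0.553 -0.165  0.16 ] [-0.54  0.78  1.06  1.96 -0.86  0.94 -0.98]
1 90 25 [ 0.553 -0.165  0.16 ] [-0.54  0.78  1.06  1.96 -0.86  0.94 -0.98]
1 100 40 [ 0.573 -0.173  0.16 ] [-0.48  0.86  1.06  1.83 -0.81  1.12 -1.03]
1 100 25 [ 0.573 -0.173  0.16 ] [-0.48  0.86  1.06  1.83 -0.81  1.12 -1.03]
1 118 40 [ 0.597 -0.182  0.151] [-0.46  0.91  1.05  1.77 -0.84  1.15 -1.02]
1 118 25 [ 0.597 -0.182  0.151] [-0.46  0.91  1.05  1.77 -0.84  1.15 -1.02]
-1 50 40 [ 0.
[... 428 characters left out ...]
 0.19  1.65]
-1 70 25 [ 0.51  -0.149  0.146] [-0.18  0.4   0.37  2.25 -0.33  0.19  1.65]
-1 80 40 [ 0.531 -0.157  0.155] [-0.23  0.46  0.49  2.1  -0.4   0.49  1.74]
-1 80 25 [ 0.531 -0.157  0.155] [-0.23  0.46  0.49  2.1  -0.4   0.49  1.74]
-1 90 40 [ 0.553 -0.165  0.16 ] [-0.25  0.56  0.58  1.94 -0.43  0.76  1.78]
-1 90 25 [ 0.553 -0.165  0.16 ] [-0.25  0.56  0.58  1.94 -0.43  0.76  1.78]
-1 100 40 [ 0.573 -0.173  0.16 ] [-0.22  0.64  0.59  1.82 -0.43  0.95  1.78]
-1 100 25 [ 0.573 -0.173  0.16 ] [-0.22  0.64  0.59  1.82 -0.43  0.95  1.78]
-1 118 40 [ 0.597 -0.182  0.151] [-0.19  0.68  0.57  1.75 -0.44  0.96  1.78]
-1 118 25 [ 0.597 -0.182  0.151] [-0.19  0.68  0.57  1.75 -0.44  0.96  1.78]
```

```bash
sed -i 's/^SG=1/SG=-1/; s/tiltmax=40/tiltmax=10/' plan.py; python3 - <<'E'
from plan import *
from cell import env,kin
for phi,s in ((50,.06),(50,.015),(65,.015),(80,.015),(90,.015),(100,.015),(118,.015)):
      p,q,t=pushpose(phi,s); r=kin.inverse_kinematics(p,q); print(phi,p.round(3),None if r is None else np.round(r,2))
E
python3 - <<'E'
from plan import *
from cell import env,kin,camera
import time
env.grip(0.0,30)
p,q,t=pushpose(50,.06)
env.reach(p+[0,0,.15],q)
s=env.get_state(); print(s["time"],s["force"],s["opening"],s["qpos"].round(2))
env.movel(p,0.12)
s=env.get_state(); print(s["time"],s["force"],s["tcp_pos"]-p)
for n in ("scene",):
    a,d=camera(n); cv2.imwrite("pics/pre1.png",cv2.resize(a[100:320,130:380],None,fx=3,fy=2.7))
E
```

```text
50 [ 0.452 -0.127  0.128] [-0.32  0.41  0.53  2.3  -0.51  0.35  1.82]
50 [ 0.494 -0.142  0.136] [-0.22  0.44  0.44  2.2  -0.39  0.4   1.72]
65 [ 0.511 -0.149  0.148] [-0.24  0.44  0.48  2.15 -0.39  0.45  1.73]
80 [ 0.531 -0.157  0.155] [-0.23  0.46  0.49  2.1  -0.4   0.49  1.74]
90 [ 0.553 -0.165  0.16 ] [-0.25  0.56  0.58  1.94 -0.43  0.76  1.78]
100 [ 0.573 -0.173  0.16 ] [-0.22  0.64  0.59  1.82 -0.43  0.95  1.78]
118 [ 0.597 -0.182  0.151] [-0.19  0.68  0.57  1.75 -0.44  0.96  1.78]
3.7583 [ 0.79663567 -0.25009577 -0.15668477] 6.404856261908924e-05 [-0.72  0.11  0.92  2.19 -0.09  0.71  1.45]
5.1583 [ 0.16000948 -0.19080648  0.10265543] [ 3.10502208e-04 -6.98684268e-05  4.02932516e-04]
```

View pics/pre1.png

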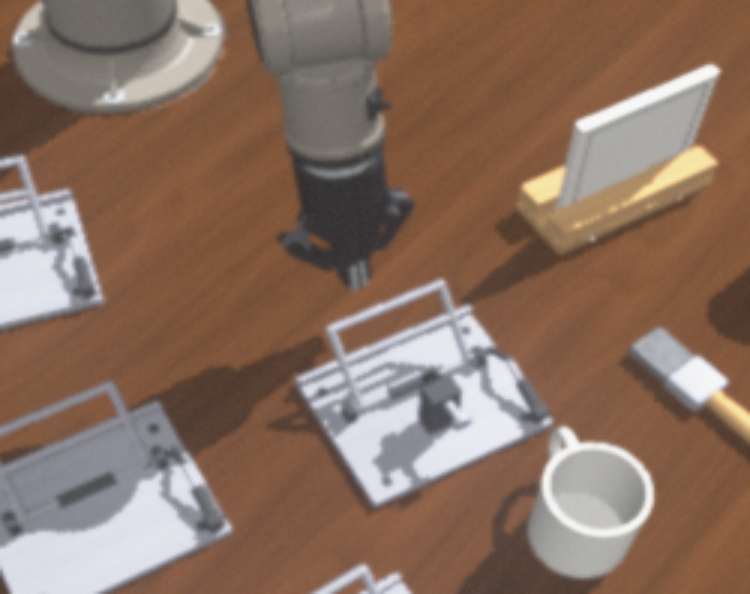

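The closed fingers, at crop pixel (357,280), stand in front of the middle of the top bar, which spans (330,328)–(440,283). Next I make contact.

```bash
python3 - <<'E'
from plan import *
from cell import env
p,q,t=pushpose(50,.008)
f0=env.get_state()["force"]
h=env.movel(p,0.03,stop_force=2.0)
s=env.get_state(); d=s["tcp_pos"]; df=s["force"]-f0
print(h,s["time"],"s=",(p-d)@t+.008, df, df@t)
env.dwell(.2); s=env.get_state(); print(s["force"]-f0)
E
```

```text
True 6.5333 s= 0.016293291788556166 [-0.99962614  0.58342169  0.06476299] -1.113710788404315
[-0.65575349  0.25674287 -0.85236464]
```

```bash
cat >> plan.py <<'E'
def push(phis,s,v,stop,f0):
    from cell import env
    for ph in phis:
        p,q,t=pushpose(ph,s); h=env.movel(p,v,rot=q,stop_force=stop)
        st=env.get_state(); df=st["force"]-f0
        print(ph,h,round(st["time"],2),"F",df.round(2),"push",round(-df@t,2),"norm",np.linalg.norm(df).round(2))
        if h: return True
    return False
E
python3 - <<'E'
from plan import *
push((52,54,57,60,64),.016,.03,9,np.array([.2,-.2,0.]))
E
```

```text
52 False 7.0 F [-5.32  3.13 -3.93] push 6.68 norm 7.32
54 False 7.25 F [-7.57  2.28 -2.44] push 8.18 norm 8.27
57 False 7.55 F [-8.75  3.8   1.35] push 9.15 norm 9.64
60 False 7.85 F [-9.16  4.13  4.35] push 9.13 norm 10.95
64 False 8.2 F [-8.12  3.45  4.78] push 7.85 norm 10.04
```

```bash
python3 - <<'E'
from plan import *
push((68,72,76,80,84,86,88,90,92),.016,.03,9,np.array([.2,-.2,0.]))
from cell import env,camera
env.dwell(.3); print(env.get_state()["force"], env.get_state()["time"])
for n in ("scene","top"):
    a,d=camera(n); np.savez(f"{n}1.npz",p=a,d=d)
    if n=="scene": cv2.imwrite("pics/snap1.png",cv2.resize(a[150:300,190:350],None,fx=4.5,fy=4))
E
```

```text
68 False 8.55 F [-6.31  1.88  2.75] push 5.98 norm 7.13
72 False 8.9 F [-3.68  1.85  3.01] push 3.51 norm 5.1
76 False 9.25 F [-4.    0.94  1.77] push 3.7 norm 4.47
80 False 9.6 F [-1.78  1.2   0.13] push 2.04 norm 2.16
84 False 10.07 F [-0.78  0.78 -0.05] push 1.01 norm 1.1
86 False 10.38 F [-0.33 -0.25  0.3 ] push 0.19 norm 0.51
88 False 10.69 F [-0.22  0.28 -0.16] push 0.31 norm 0.39
90 False 11.0 F [-0.52  0.72  0.49] push 0.74 norm 1.02
92 False 11.31 F [ 0.   -0.25  0.32] push -0.08 norm 0.41
[ 0.26260063 -0.45630283 -1.4993645 ] 11.6083
```

View pics/snap1.png

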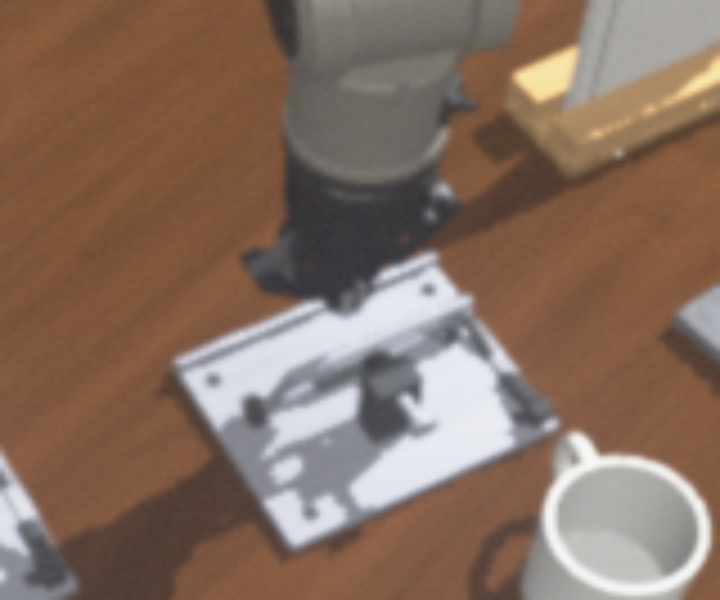

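The finger, at crop pixel (350,300), no longer touches the bar. The bar has snapped back and now spans roughly (285,380)–(470,300). I continue along the arc until I feel contact, then press.

```bash
python3 - <<'E'
from plan import *
for n in ("scene","top"):
    z=np.load(n+"1.npz"); C=cloud(n,z["d"]); L=(C-O); lx,ly,lz=L@ex,L@ey,L[...,2]
    m=(z["d"]>0)&(lx>-.01)&(lx<.06)&(abs(ly)>.02)&(abs(ly)<.056)&(lz>.08)&(lz<.12)
    print(n,m.sum(),np.median(lx[m]),np.median(lz[m]),lz[m].max() if m.any() else 0)
from cell import env
f0=np.array([.2,-.2,0.])
for ph in range(95,120,3):
    p,q,t=pushpose(ph,.016); h=env.movel(p,.025,rot=q,stop_force=3)
    st=env.get_state(); df=st["force"]-f0
    print(ph,h,round(st["time"],2),"F",df.round(2),"push",round(-df@t,2))
    if h or -df@t>3: break
E
```

```text
scene 90 0.025828271468934974 0.10607973629186832 0.10965248330280881
top 17 0.025560474185007166 0.10593761551051165 0.10810972976102422
95 False 12.15 F [-0.76  0.21 -0.36] push 0.75
98 False 12.55 F [-1.01  0.09 -1.14] push 0.83
101 False 12.88 F [-0.38 -0.03  0.21] push 0.37
104 False 13.2 F [-0.57  0.13 -0.04] push 0.57
107 False 13.53 F [-0.29  0.37  0.37] push 0.45
110 True 13.73 F [-1.51  1.26  1.51] push 2.03
```

```bash
python3 - <<'E'
from plan import *
from cell import env
f0=np.array([.2,-.2,0.])
_,q,_=pushpose(108,.016); fr=np.radians(108-4); t=np.sin(fr)*ex+np.cos(fr)*ez
def rd(n=4):
    F=[]
    for _ in range(n): env.dwell(.02); F.append(env.get_state()["force"]-f0)
    return np.mean(F,0)
p=env.get_state()["tcp_pos"].copy(); p0=p.copy()
for i in range(60):
    p=p+.0004*t; env.movel(p,.02)
    F=rd(); n=-F@t
    if i%2==0 or n>8: print(i,round((p-p0)@t*1000,1),F.round(2),n.round(2),np.linalg.norm(F).round(2))
    if n>9.6 or np.linalg.norm(F)>12: break
for k in range(4):
    env.dwell(.15); F=rd(); print("hold",F.round(2),(-F@t).round(2),env.get_state()["time"])
print(env.get_state()["tcp_pos"])
E
```

```text
0 0.4 [-2.52  1.38  1.71] 3.17 3.34
2 1.2 [-5.97  2.64  5.38] 7.63 8.46
3 1.6 [-6.91  2.91  6.21] 8.77 9.73
4 2.0 [-7.62  3.62  7.61] 10.0 11.36
hold [-8.19  3.87  7.75] 10.64 15.5333
hold [-7.79  3.77  7.97] 10.3 15.75
hold [-7.85  3.21  7.8 ] 10.11 15.9667
hold [-8.01  3.39  7.45] 10.24 16.1833
[ 0.58329606 -0.17699657  0.15549987]
```

The press held at about 10 N along the arc (11.4 N in total) for more than 0.6 s. Next I back off, check the stand, and plan the board grasp.

```bash
cat >> plan.py <<'E'
byaw=np.radians(-18.8); bx=np.array([np.cos(byaw),np.sin(byaw),0]); B=np.array([.5668,.1628,0])
def toolR(xdir,lean,sg):   # jaws along xdir, tool z = -board up
    up=np.cos(lean)*ez+np.sin(lean)*xdir; y=sg*(np.cos(lean)*xdir-np.sin(lean)*ez); z=-up
    return np.c_[np.cross(y,z),y,z],up
DEPTH=.024; HT=.150+.0726-DEPTH   # board foot to TCP
def grasp(sg,dz=0):
    R,up=toolR(bx,0,sg); return B+ez*(.012+HT+dz),quat(R)
def place(sg,lean,dz=0,xc=-.016):
    R,up=toolR(ex,lean,sg); n=np.cos(lean)*ex-np.sin(lean)*ez
    return O+xc*ex+.012*ez-.006*n+HT*up+dz*ez,quat(R)
E
python3 - <<'E'
from plan import *
from cell import env,kin
p=env.get_state()["tcp_pos"]; env.movel(p-.03*ex,.08); env.movel(p-.03*ex+[0,0,.15],.2)
print(env.get_state()["time"],env.get_state()["force"])
for sg in (1,-1):
    for nm,(a,b) in (("g",grasp(sg)),("gup",grasp(sg,.14)),("pl0",place(sg,0,.18)),("pl",place(sg,.34,.08)),("pl",place(sg,.34,0))):
        r=kin.inverse_kinematics(a,b); print(sg,nm,a.round(3),None if r is None else np.round(r,2))
z=np.load("scene0.npz"); C=cloud("scene",z["d"]); hsv=cv2.cvtColor(z["p"],cv2.COLOR_BGR2HSV)
L=C-B; lx,ly,lz=L@bx,L@np.array([-bx[1],bx[0],0]),L[...,2]
m=(z["d"]>0)&(abs(lx)<.03)&(abs(ly)<.07)&(lz>.06)&(lz<.15)&(hsv[...,1]<70)
A=np.c_[lz[m],ly[m],np.ones(m.sum())]; print(m.sum(),np.linalg.lstsq(A,lx[m],rcond=None)[0])
E
```

```text
17.625 [0.05842059 0.18510688 0.1660263 ]
1 g [0.567 0.163 0.211] [-1.08  0.66  1.    1.89 -0.67  0.97 -0.1 ]
1 gup [0.567 0.163 0.351] [-1.17  0.48  1.1   1.76 -0.46  1.19 -0.26]
1 pl0 [ 0.547 -0.163  0.391] [-0.7   0.43  1.21  1.75 -0.43  1.26  0.25]
1 pl [ 0.609 -0.187  0.281] [-0.38  0.83  1.06  1.51 -0.61  1.56  0.39]
1 pl [ 0.609 -0.187  0.201] [-0.36  0.91  1.    1.57 -0.67  1.44  0.42]
-1 g [0.567 0.163 0.211] [-0.63  0.46  0.32  1.87 -0.19  0.85  2.6 ]
-1 gup [0.567 0.163 0.351] [-0.72  0.31  0.42  1.73 -0.14  1.13  2.56]
-1 pl0 [ 0.547 -0.163  0.391] [ 0.5   0.26 -0.39  1.68  0.1   1.22  2.86]
-1 pl [ 0.609 -0.187  0.281] [ 0.47  0.62 -0.38  1.44  0.13  1.45  2.85]
-1 pl [ 0.609 -0.187  0.201] [ 0.47  0.69 -0.38  1.5   0.17  1.32  2.83]
685 [-0.00166751  0.00027079  0.00485115]
```

```bash
python3 - <<'E'
from plan import *
from cell import env,kin,camera
a,q=grasp(1,.10); env.grip(.05,40); env.reach(a,q)
print(env.get_state()["time"])
im,d=camera("scene"); np.savez("scene2.npz",p=im,d=d); cv2.imwrite("pics/pg.png",cv2.resize(im[60:280,200:420],None,fx=2.7,fy=2.7))
C=cloud("scene",d); L=(C-O); lx,ly,lz=L@ex,L@ey,L[...,2]
m=(d>0)&(lx>-.01)&(lx<.06)&(abs(ly)<.05)&(lz>.085)&(lz<.12); print(m.sum(),np.median(lx[m]),np.median(lz[m]))
h=env.movel(grasp(1)[0],.08,stop_force=6); print(h,env.get_state()["force"])
env.grip(0.0,40); s=env.get_state(); print(s["time"],s["opening"],s["force"])
E
```

```text
19.8333
124 0.025853517338367833 0.10632675399728714
False [ 0.32040602 -0.13089878  0.33421146]
21.7083 0.010947649623445004 [-0.96422966 -0.39222282  4.80238346]
```

View pics/pg.png

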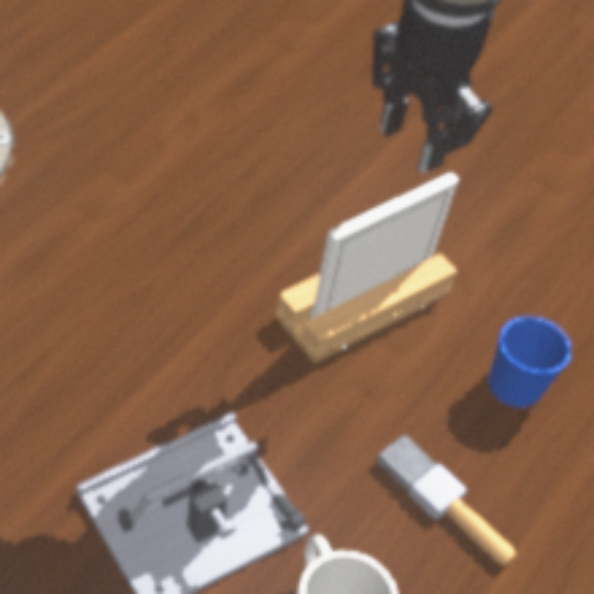

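The jaws straddle the board's upper edge at crop pixel (395,205), and the stand is still thrown back. The grip closed at 11 mm on the board. Next I lift and carry it.

```bash
python3 - <<'E'
from plan import *
from cell import env,kin,camera
env.movel(grasp(1,.05)[0],.06); print(env.get_state()["force"])
env.movel(grasp(1,.17)[0],.15)
a,q=place(1,0,.17); env.movel(a,.12,rot=q)
a,q=place(1,.34,.07); env.movel(a,.08,rot=q)
print(env.get_state()["time"],env.get_state()["opening"],env.get_state()["force"])
for n in ("scene","top"):
    im,d=camera(n); np.savez(n+"3.npz",p=im,d=d)
    cv2.imwrite(f"pics/hold_{n}.png",cv2.resize(im[120:320,170:370] if n=="scene" else im[60:220,200:380],None,fx=3,fy=3))
E
```

```text
[ 0.31226499 -0.05431925 -2.49684679]
28.2583 0.011399305367415806 [ 0.60314969  0.01282738 -1.93920107]
```

View pics/hold_scene.png

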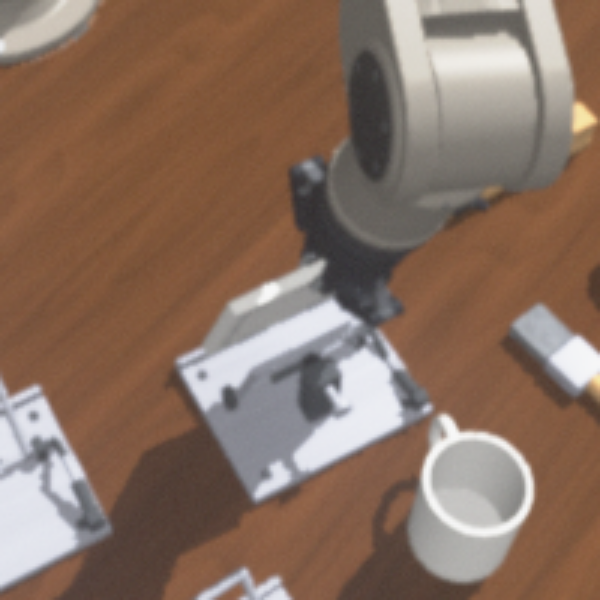

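View pics/hold_top.png

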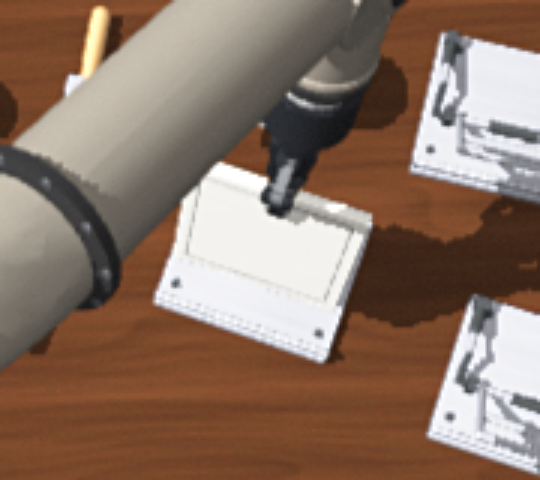

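The board, at top crop (190,170)–(370,300), is square to the lip at (155,300)–(325,360) and leans back. Next I lower it until it touches.

```bash
python3 - <<'E'
from plan import *
from cell import env,kin,camera
a,q=place(1,.34,.012); env.movel(a,.06)
a,q=place(1,.34,-.008); h=env.movel(a,.015,stop_force=3)
s=env.get_state(); print(h,s["time"],"dz",(s["tcp_pos"]-place(1,.34)[0]).round(4),s["force"])
E
```

```text
True 30.3 dz [ 0.0001 -0.0001  0.0001] [ 1.42302269 -0.16306044  5.08414144]
```

```bash
python3 - <<'E'
from plan import *
from cell import env,kin,camera
env.grip(.022); env.dwell(.3); env.grip(.036); env.dwell(.2)
s=env.get_state(); print(s["time"],s["force"])
_,up=toolR(ex,.34,1); p=s["tcp_pos"]
h=env.movel(p+.07*up,.06,stop_force=4); print(h,env.get_state()["force"])
if not h:
    p=env.get_state()["tcp_pos"]; env.movel(p+[0,0,.1],.15)
    g,q=grasp(1,.2); env.reach(g+[0,.12,0],q)
    print(env.get_state()["time"])
for n in ("scene","top"):
    im,d=camera(n); np.savez(n+"4.npz",p=im,d=d)
    cv2.imwrite(f"pics/done_{n}.png",cv2.resize(im[140:320,170:370] if n=="scene" else im[60:220,200:380],None,fx=3,fy=3))
    C=cloud(n,d); L=(C-O); lx,ly,lz=L@ex,L@ey,L[...,2]
    m=(d>0)&(lx>-.06)&(lx<.07)&(abs(ly)<.1)&(lz>.035)
    if n=="scene": m&=(lz>.118)
    P=np.c_[lx[m],ly[m],lz[m]]
    print(n,m.sum(),"y",P[:,1].min().round(3),P[:,1].max().round(3),"zmax",P[:,2].max().round(3),"x",P[:,0].min().round(3),P[:,0].max().round(3))
    if n=="top":
        k=(P[:,2]<.13); A=np.c_[P[k,2],P[k,1],np.ones(k.sum())]; c=np.linalg.lstsq(A,P[k,0],rcond=None)[0]; print("front face x=a z+b y+c",c.round(4),"lean",np.arctan(c[0]).round(3),"x at z=.0166",(c[2]+.0166*c[0]).round(4))
E
```

```text
31.3583 [-0.41717338  0.98650412 -0.20068745]
False [-0.93383661  0.70800273 -0.4434436 ]
35.225
scene 379 y -0.08 0.079 zmax 0.158 x 0.019 0.04
top 1759 y -0.079 0.081 zmax 0.162 x -0.024 0.069
front face x=a z+b y+c [ 0.4113  0.0041 -0.033 ] lean 0.39 x at z=.0166 -0.0262
```

View pics/done_scene.png

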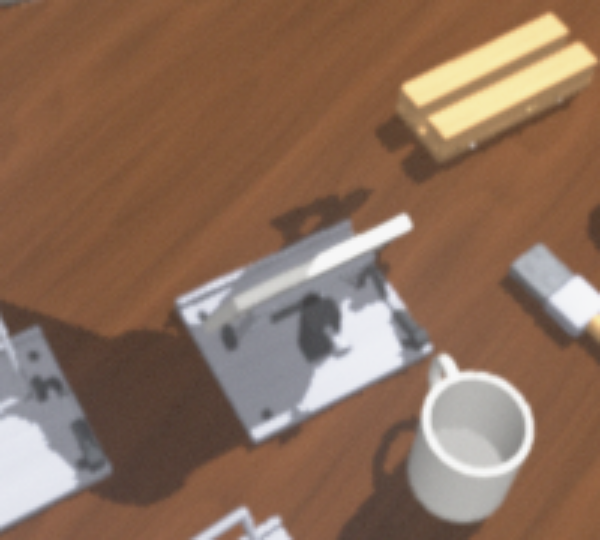

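View pics/done_top.png

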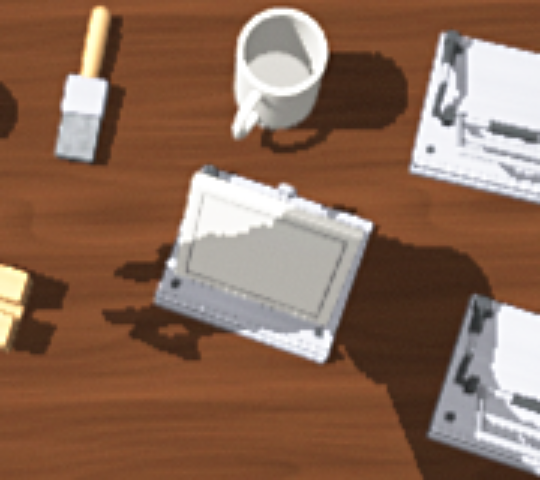

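The board, at top crop (190,175)–(370,320), leans at 0.39 rad. That matches the 0.393 rad expected for resting on the bar. It is centred within 2 mm, square, and clear of the gripper. The jug and brush look untouched.

```bash
python3 - <<'E'
from cell import env,job
env.dwell(.5); job.job_done(); print(env.get_state()["time"])
E
```

```text
the job is handed in; nothing more can be done
the job is handed in; nothing more can be done
```

I handed the job in at about 36 s. The stand is over at its back stop and the board leans on it. The system gave no verdict.

- **Stand:** I pushed the leftmost plate's stand up along its arc; the highest force reading on the tool was about 11 N. It snapped over, and the finger felt the back stop at about 1.0 rad. I held it there at about 10 N along the arc (11.4 N in total) for more than 0.6 s, below the 20 N limit at every reading.
- **Board:** I gripped it at the middle of its upper edge, lifted it out of the slotted block and lowered it onto the foot plate. I released it just short of its final lean so it tipped back onto the stand.
- **Last checks (depth pictures):**
  - The board leans at 0.39 rad, which matches the geometry for resting on the top bar.
  - Its foot is about 21 mm in front of the hinge, within about 2 mm of the middle, and square to within 0.01 rad.
  - The gripper is clear of it.
- **Bystanders:** The jug and brush look unmoved. I did not check the pot in the last picture, but nothing went near it.
- **Failures:** No check failed or disagreed. Contact between board and stand was judged from the lean angle only, not measured as a force.

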